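Put the spice jars away under the sprung lid

TASK

The morning sun is reaching the spice jars: swing the spice bin's sprung lid fully open onto its stop, stand every jar from the clip rack and from the sill upright in a free cell of the bin, one jar per cell, then close the lid fully. Keep hold of the lid all the way in both directions so that its springs bring it gently to its stop and gently shut, never letting it snap over. Jars already in the bin stay there, and the egg timer, the hen and the bottle stopper stay where they are.

Things in the scene. Friction and masses are not known exactly. Their poses are not given: they have to be found in the camera images.
- bin: spice bin, fixed: wooden tray 142 (its x) by 218 mm (its y), outer walls 6 mm thick, 46 mm high; inner floor 6 mm above the sill; 10 mm dividers, 40 mm high, make 2 x 3 cells of 60 x 62 mm, one jar each. Origin at the centre of the underside, z up; its front (lid's bar handle) looks to its -x, the lid's hinge is at +x. A deep steel lid covers it, shut at the start
- lid (a joint): the lid's angle, rad: 0 = shut, 1.85 = leaning back open on its stop. Two side springs work over centre: below about 1.3 rad springs and weight pull it shut, above that open against the stop, so it stays at either end by itself; let go in between, it snaps over at many rad/s. Guided by hand it stays well under 2 rad/s. Lifting it at the bar takes about 4 N at first
- lid_bar (a point): middle of the lid's bar handle: round steel bar 10 mm in diameter, 140 mm long, parallel to the bin's y, 38 mm off the lid's front face on two posts 130 mm apart. Shut: 180 mm in front of and 24 mm above the hinge line, 72 mm above the sill; open: about 215 mm up. It can be pinched across from above at every lid angle and turns in the grip
- lid_hinge (a point): middle of the lid's hinge line, which runs along the bin's y at bin x = +71, z = 48 mm. The lid: steel cover 142 x 218 mm, 44 mm high, hollow and open underneath, 0.4 kg, its top 92 mm above the sill when shut; the front swings up and back about this line
- cell1 (a point): centre of the floor of a cell of the bin, at bin x = -35, y = -72 mm, 6 mm above the sill
- cell2 (a point): centre of the floor of a cell of the bin, at bin x = -35, y = 0 mm, 6 mm above the sill
- cell3 (a point): centre of the floor of a cell of the bin, at bin x = -35, y = 72 mm, 6 mm above the sill
- cell4 (a point): centre of the floor of a cell of the bin, at bin x = 35, y = -72 mm, 6 mm above the sill
- cell5 (a point): centre of the floor of a cell of the bin, at bin x = 35, y = 0 mm, 6 mm above the sill
- cell6 (a point): centre of the floor of a cell of the bin, at bin x = 35, y = 72 mm, 6 mm above the sill
- rack: fixed stainless spring clip rack: foot plate 70 x 172 mm, 4 mm thick (jars stand on it), 44 mm high back strip at its +x side, two open-fronted clips at its y = -40 and +40 mm, 20 to 36 mm above the sill, each holding a jar loosely round its glass; lift a jar straight up out of it. Origin at the centre of the underside
- jar1: squat glass spice jar with a steel screw cap, 76 mm tall: glass 52 mm in diameter up to 45 mm, sloping shoulder to 52 mm, above it the cap, 38 mm in diameter, 24 mm high (grip it there, from above); 0.13 to 0.22 kg; origin at the centre of its underside, z up. All jars are alike. Starts in a clip of the rack. May be absent.
- jar2: squat glass spice jar with a steel screw cap, 76 mm tall: glass 52 mm in diameter up to 45 mm, sloping shoulder to 52 mm, above it the cap, 38 mm in diameter, 24 mm high (grip it there, from above); 0.13 to 0.22 kg; origin at the centre of its underside, z up. All jars are alike. Starts in a clip of the rack. May be absent.
- jar3: squat glass spice jar with a steel screw cap, 76 mm tall: glass 52 mm in diameter up to 45 mm, sloping shoulder to 52 mm, above it the cap, 38 mm in diameter, 24 mm high (grip it there, from above); 0.13 to 0.22 kg; origin at the centre of its underside, z up. All jars are alike. Starts standing free on the sill. May be absent.
- jar4: squat glass spice jar with a steel screw cap, 76 mm tall: glass 52 mm in diameter up to 45 mm, sloping shoulder to 52 mm, above it the cap, 38 mm in diameter, 24 mm high (grip it there, from above); 0.13 to 0.22 kg; origin at the centre of its underside, z up. All jars are alike. Starts standing free on the sill. May be absent.
- jar5: squat glass spice jar with a steel screw cap, 76 mm tall: glass 52 mm in diameter up to 45 mm, sloping shoulder to 52 mm, above it the cap, 38 mm in diameter, 24 mm high (grip it there, from above); 0.13 to 0.22 kg; origin at the centre of its underside, z up. All jars are alike. Starts standing free on the sill. May be absent.
- inside1: squat glass spice jar with a steel screw cap, 76 mm tall: glass 52 mm in diameter up to 45 mm, sloping shoulder to 52 mm, above it the cap, 38 mm in diameter, 24 mm high (grip it there, from above); 0.13 to 0.22 kg; origin at the centre of its underside, z up. All jars are alike. Already stands in a cell of the bin, under the lid, at the start and stays in the bin. May be absent (then its cell is free).
- inside2: squat glass spice jar with a steel screw cap, 76 mm tall: glass 52 mm in diameter up to 45 mm, sloping shoulder to 52 mm, above it the cap, 38 mm in diameter, 24 mm high (grip it there, from above); 0.13 to 0.22 kg; origin at the centre of its underside, z up. All jars are alike. Already stands in a cell of the bin, under the lid, at the start and stays in the bin. May be absent (then its cell is free).
- inside3: squat glass spice jar with a steel screw cap, 76 mm tall: glass 52 mm in diameter up to 45 mm, sloping shoulder to 52 mm, above it the cap, 38 mm in diameter, 24 mm high (grip it there, from above); 0.13 to 0.22 kg; origin at the centre of its underside, z up. All jars are alike. Already stands in a cell of the bin, under the lid, at the start and stays in the bin. May be absent (then its cell is free).
- timer: bystander: chrome dome egg timer, 76 mm in diameter, 67 mm high; origin at its underside
- hen: bystander: white ceramic hen-shaped egg holder with an egg, about 120 mm long, 90 mm high; origin at its underside
- stopper: bystander: green glass bottle stopper standing on its foot, 38 mm in diameter, 66 mm high; origin at its underside

How it is judged:
On the way, in this order (a step that is already met when the one before it is completed fails the run):
1. the lid is fully open on its stop (value of joint lid above 1.8 rad), for 0.3 s.
2. every jar from the rack and the sill stands upright in a cell, the lid still open (value of joint lid above 1.7 rad and x of jar1 in the frame of bin between -0.064 and 0.064 m and y of jar1 in the frame of bin between -0.102 and 0.102 m and z of jar1 in the frame of bin between 0.002 and 0.011 m and angle between each of jar1, jar2, jar3, jar4, jar5's own z axis and vertical below 0.12 rad and x of jar2 in the frame of bin between -0.064 and 0.064 m and y of jar2 in the frame of bin between -0.102 and 0.102 m and z of jar2 in the frame of bin between 0.002 and 0.011 m and x of jar3 in the frame of bin between -0.064 and 0.064 m and y of jar3 in the frame of bin between -0.102 and 0.102 m and z of jar3 in the frame of bin between 0.002 and 0.011 m and x of jar4 in the frame of bin between -0.064 and 0.064 m and y of jar4 in the frame of bin between -0.102 and 0.102 m and z of jar4 in the frame of bin between 0.002 and 0.011 m and x of jar5 in the frame of bin between -0.064 and 0.064 m and y of jar5 in the frame of bin between -0.102 and 0.102 m and z of jar5 in the frame of bin between 0.002 and 0.011 m), for 0.3 s.
At the end, for the whole second after the job is handed in: the lid is shut (joint within 0.03 rad of 0) and at rest, and every jar present, those from rack and sill and those already inside, stands upright (within 0.12 rad) on the floor of a cell of the bin (underside within 5 mm of the 6 mm floor level), one per cell, at rest (value of joint lid below 0.03 rad and velocity of joint lid between -0.1 and 0.1 rad/s and x of jar1 in the frame of bin between -0.064 and 0.064 m and y of jar1 in the frame of bin between -0.102 and 0.102 m and z of jar1 in the frame of bin between 0.002 and 0.011 m and angle between each of jar1, jar2, jar3, jar4, jar5, inside1, inside2, inside3's own z axis and vertical below 0.12 rad and x of jar2 in the frame of bin between -0.064 and 0.064 m and y of jar2 in the frame of bin between -0.102 and 0.102 m and z of jar2 in the frame of bin between 0.002 and 0.011 m and x of jar3 in the frame of bin between -0.064 and 0.064 m and y of jar3 in the frame of bin between -0.102 and 0.102 m and z of jar3 in the frame of bin between 0.002 and 0.011 m and x of jar4 in the frame of bin between -0.064 and 0.064 m and y of jar4 in the frame of bin between -0.102 and 0.102 m and z of jar4 in the frame of bin between 0.002 and 0.011 m and x of jar5 in the frame of bin between -0.064 and 0.064 m and y of jar5 in the frame of bin between -0.102 and 0.102 m and z of jar5 in the frame of bin between 0.002 and 0.011 m and x of inside1 in the frame of bin between -0.064 and 0.064 m and y of inside1 in the frame of bin between -0.102 and 0.102 m and z of inside1 in the frame of bin between 0.002 and 0.011 m and x of inside2 in the frame of bin between -0.064 and 0.064 m and y of inside2 in the frame of bin between -0.102 and 0.102 m and z of inside2 in the frame of bin between 0.002 and 0.011 m and x of inside3 in the frame of bin between -0.064 and 0.064 m and y of inside3 in the frame of bin between -0.102 and 0.102 m and z of inside3 in the frame of bin between 0.002 and 0.011 m and linear speed of each of jar1, jar2, jar3, jar4, jar5, inside1, inside2, inside3 below 0.05 m/s); the robot touches nothing.
It fails at once if the lid snaps shut: it closes faster than 2 rad/s (velocity of joint lid below -2 rad/s).
It fails at once if the lid snaps open: it opens faster than 2 rad/s (velocity of joint lid above 2 rad/s).
It fails at once if the egg timer is moved more than 30 mm (distance of timer from where it was at the start of the episode above 0.03 m).
It fails at once if the ceramic hen is moved more than 30 mm (distance of hen from where it was at the start of the episode above 0.03 m).
It fails at once if the bottle stopper is moved more than 30 mm (distance of stopper from where it was at the start of the episode above 0.03 m).
Of jar1, jar2, jar3, jar4, jar5 only 3 to 5 are there at a start; the rules pass over those that are not, and their reading is None.
Of inside1, inside2, inside3 only 1 to 1 are there at a start; the rules pass over those that are not, and their reading is None.
At some moment in a run one of jar3, jar4, jar5 may be knocked a few centimetres aside while the robot is not near it.
It also fails if it takes over 208 s, if anything falls off the work surface, if the arm or the gripper's body presses on something with over 40 N, if the wrist force passes 120 N, or if a joint passes its speed limit or range.

ROBOT

A 7-joint arm with a two-finger parallel gripper is mounted at the origin on the work surface. World frame = base frame: x ahead of the robot, y to its left, z up, the work surface at z = 0. Lengths are in m, angles in rad, forces in N, time in s.
With the tool pointing down it reaches from about 0.4 to 0.85 m from the base axis. Payload 10.4 kg.
Tool frame: the origin (TCP) lies midway between the tips of the shut fingers; the grasp point (between the pads) lies 19 mm behind it; z points along the fingers, x is the direction in which the jaws open and shut, and the axes are right-handed (so a half turn about z gives the same grasp; the last joint's range is limited). The gripper opens to 85 mm and grips with 20 to 120 N. Pads are 22 mm wide; open, the fingers measure 114 mm over their backs; the gripper's body (76 mm by 85 mm) begins 54 mm behind the grasp point. The pads swing forward as they close: fully open they stand 13 mm farther back than shut.
Start: joints at [-1.215, 0.332, -0.065, 1.46, 0.022, 1.35, -0.088], TCP at [0.231, 0.581, 0.231] pointing down, gripper open.
Joint ranges: [-2.6, 2.6], [-0.5, 2.12], [-1.47, 1.34], [0.16, 2.42], [-1.27, 4.41], [0.06, 2.06], [-2.6, 2.6]. Speed limits (rad/s): [2.22, 2.22, 2.79, 2.79, 3.14, 3.14, 3.14].

INTERFACE

Orientations are given as a unit quaternion [x, y, z, w].
In Python, from workcell import manip, cams gives the robot as it stands.
- The arm moves only by the tool move_arm, never from a script. Its argument "moves" is a list of rows, each a list of 7 numbers: the turn, a rotation vector about the tool's x, y, z in degrees, then the shift along the tool's x, y, z in m, then the finger opening in m, from 0 to 0.0854. A call has 1 to 10 rows; each row is the pose to reach, as a shift and turn from the pose commanded when the call began, along the tool's axes at that moment; what a row does not reach only later rows make up. A row lasts 1/10 s, in which the tool goes at most 50 mm and 8.59 degrees, less where a joint would pass 70% of its speed; a pose out of reach is approached as far as the arm can. A call with a gripper value outside its range is refused whole. The fingers move at their own pace and stop on an object; "grip_force" is the grip in N (left out, the last holds). Time passes only in rows, so rows that repeat a pose let the fingers close. It gives the time, the measured TCP pose, the force and the opening at its end, in the units of the state.
- manip.get_obs(): the state, without advancing time (a new reading comes with each control period).
- cams.camera(name): name is "scene" or "top"; returns the picture (400x640x3 uint8, red, green, blue); there is no depth.
- cams.camera_params(name): a dict with "fx", "fy", "cx", "cy" (pixels), "xyz" and "rotation" of the camera in the world. Camera axes: x right, y up, looking along -z (the intrinsics and any distortion apply to the point x, -y, -z); pixel columns grow to the right and rows downward; lengths in m; the calibration is good to about 2 mm. A picture is of the moment at which its call begins. camera_params takes no time and is no camera call.
- manip.hand_in(): hands the job in, once; it reports no verdict.
The state is a dict: "clock": time; "joint_pos": joint angles; "joint_velocities": joint speeds; "tau": joint torques, N m; "position": TCP position; "ee_rot": TCP orientation; "ft_force": force on the tool from outside, world axes, zero at the start; "torque": the same for the moment, N m; "grip_width": opening from 0.0 (shut) to 1.0 (fully open).
Only numpy, scipy, OpenCV 4.12 (cv2) and the standard library are available. Lean on these libraries where they do the work, as an engineer would, in place of code of your own. Each camera call takes 0.05 s, during which the arm holds its last target. There are 200 camera calls.

## Working session

There is one attempt and no reset: what is moved stays moved. The work goes in short steps, Python scripts to look and compute and a tool call to move; the robot and the scene stay as the last step left them, time stands still between calls to the robot, and variables do not carry over. Pictures are saved under pics/ and viewed, about 12 in all and at most 16, crops included, and the job is handed in when it is done.

Besides the shell and the picture viewer there is one more tool, called after "Request:" as a command line: name --pt "numbers of a row" for each row, then --argument value for the rest. move_arm: Moves the arm, as the interface text tells. Its arguments: {"type":"object","properties":{"moves":{"type":"array","items":{"type":"array","items":{"type":"number"}}},"grip_force":{"type":"number"}},"required":["moves"]}

```bash
mkdir -p pics
cat > h.py <<'E'
import numpy as np, cv2
from workcell import manip, cams
def snap(n,f):
    im=cams.camera(n); cv2.imwrite('pics/'+f,im[:,:,::-1]); return im
def ray(n,u,v):
    p=cams.camera_params(n); d=np.array([(u-p['cx'])/p['fx'],-(v-p['cy'])/p['fy'],-1.])
    return np.array(p['xyz']),np.array(p['rotation']).reshape(3,3)@d
def onz(n,u,v,z):
    o,d=ray(n,u,v); return o+d*(z-o[2])/d[2]
def proj(n,P):
    p=cams.camera_params(n); q=np.array(p['rotation']).reshape(3,3).T@(np.array(P)-np.array(p['xyz']))
    return p['cx']-p['fx']*q[0]/q[2], p['cy']+p['fy']*q[1]/q[2]
E
python3 - <<'E'
from h import *
for n in('scene','top'): snap(n,n+'0.png'); print(cams.camera_params(n))
print(manip.get_obs())
E
```

```text
{'fx': 410.959430934044, 'fy': 410.959430934044, 'cx': 313.6084157709641, 'cy': 203.97948111323961, 'xyz': array([ 1.201801  , -0.66849057,  0.76374991]), 'rotation': array([0.41854447, 0.16255633, 0.31543105, 0.83600193])}
{'fx': 469.4323840610061, 'fy': 469.4323840610061, 'cx': 317.49550782731023, 'cy': 206.38522247407784, 'xyz': array([0.38955289, 0.04021544, 1.47871913]), 'rotation': array([-0.05224495,  0.0470404 ,  0.70977717, -0.70090944])}
{'clock': 0.1, 'joint_pos': array([-1.2145767 ,  0.33282423, -0.06468909,  1.4608454 ,  0.02164382,
        1.34988768, -0.08852932]), 'joint_velocities': array([-2.07569343e-04, -1.86627008e-03,  2.89929048e-04, -2.97706317e-03,
       -4.10388991e-04, -6.52159252e-04, -5.32806093e-08]), 'tau': array([ 1.27570744e-03, -6.26741552e+01,  4.92280105e-02, -3.92435861e+01,
        1.64790539e-02,  6.98310017e-03,  1.13899247e-05]), 'position': array([0.23104146, 0.58037727, 0.23059146]), 'ee_rot': array([ 8.27597047e-01,  5.61322301e-01, -4.94404384e-04,  3.97121199e-04]), 'ft_force': array([-0.38182646, -0.77470838,  0.21645309]), 'torque': array([-0.00190524,  0.02101349, -0.04499667]), 'grip_width': 1.0013286290452543}
```

View pics/top0.png

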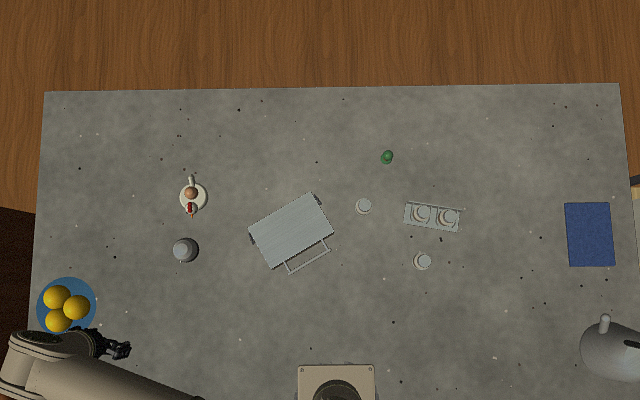

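View pics/scene0.png

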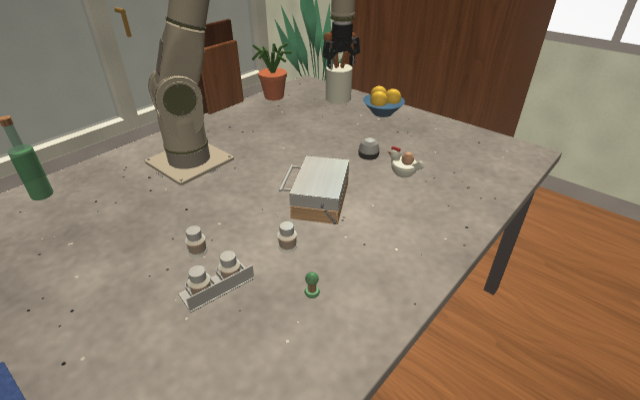

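The top view shows the bin lid at about (290,231) with its bar at (308,258), free jars at (363,206) and (423,261), and rack jars at (423,213) and (448,216). The stopper, hen and timer are off to the sides, so there are four jars to move.

```bash
sed -i 's/^import numpy.*/&\nfrom scipy.spatial.transform import Rotation as R/; s/np.array(p\[.rotation.\]).reshape(3,3)/R.from_quat(p["rotation"]).as_matrix()/' h.py
python3 - <<'E'
from h import *
im=cv2.imread('pics/top0.png')
c=im[180:290,235:480]; cv2.imwrite('pics/c0.png',cv2.resize(c,None,fx=3.2,fy=3.2,interpolation=cv2.INTER_CUBIC))
for u,v in[(363,206),(423,261),(423,213),(448,216)]: print(onz('top',u,v,.076))
E
```

```text
[ 0.58741295 -0.08787295  0.076     ]
[ 0.42047331 -0.26133283  0.076     ]
[ 0.56378951 -0.26755608  0.076     ]
[ 0.55373858 -0.34207675  0.076     ]
```

View pics/c0.png

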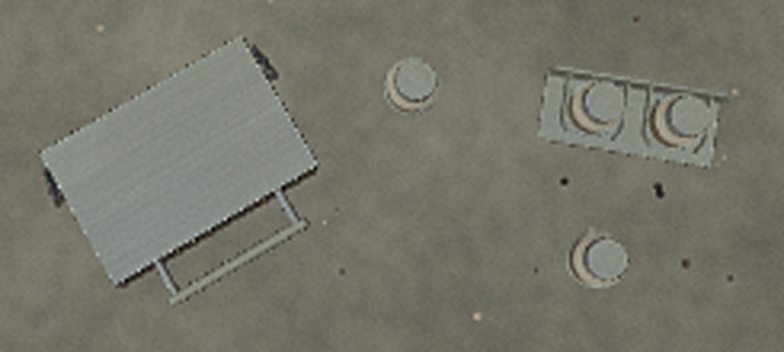

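The crop shows the lid corners at (242,38), (317,165), (118,285) and (41,152), and the bar ends at (303,225) and (174,299). The caps are at (414,80), (605,103), (686,116) and (606,259), in crop pixels.

```bash
cat >> h.py <<'E'
def crop(x,y): return 235+(x+.5)/3.2-.5, 180+(y+.5)/3.2-.5
E
python3 - <<'E'
from h import *
np.set_printoptions(precision=4,suppress=True)
C=[onz('top',*crop(*p),.092) for p in[(242,38),(317,165),(118,285),(41,152)]]
m=np.mean(C,0); print('lid',m,[np.linalg.norm(C[i]-C[i-1]) for i in range(4)])
yd=C[0]-C[3]+C[1]-C[2]; xd=C[0]-C[1]+C[3]-C[2]
print('y yaw',np.degrees(np.arctan2(-yd[1],-yd[0]))-90,'x yaw',np.degrees(np.arctan2(xd[1],xd[0])))
B=[onz('top',*crop(*p),.074) for p in[(303,225),(174,299)]]; bm=np.mean(B,0); print('bar',B,bm,'d',np.linalg.norm(m[:2]-bm[:2]), np.degrees(np.arctan2(*(m-bm)[1::-1])))
for p in[(414,80),(605,103),(686,116),(606,259)]:print('cap',onz('top',*crop(*p),.076))
# check scene cap tops
for u,v in[(194.5,231),(287,228),(197.5,272),(228.5,257)]:print('s',onz('scene',u,v,.076))
o=manip.get_obs();print(R.from_quat(o['ee_rot']).as_matrix())
E
```

```text
lid [0.5178 0.1291 0.092 ] [np.float64(0.2148234542994728), np.float64(0.13814420891741913), np.float64(0.21332564860519154), np.float64(0.1425340894112171)]
y yaw 29.778306407933286 x yaw 29.90112280379723
bar [array([0.4566, 0.0156, 0.074 ]), array([0.3897, 0.1361, 0.074 ])] [0.4232 0.0759 0.074 ] d 0.10859123960599677 29.36667897491951
cap [ 0.5915 -0.0911  0.076 ]
cap [ 0.5673 -0.2699  0.076 ]
cap [ 0.554  -0.3452  0.076 ]
cap [ 0.4216 -0.2644  0.076 ]
s [ 0.4294 -0.2697  0.076 ]
s [ 0.6015 -0.104   0.076 ]
s [ 0.5566 -0.3515  0.076 ]
s [ 0.5715 -0.2731  0.076 ]
[[ 0.3698  0.9291 -0.0004]
 [ 0.9291 -0.3698 -0.0012]
 [-0.0013  0.0001 -1.    ]]
```

```bash
cat >> h.py <<'E'
np.set_printoptions(precision=4,suppress=True)
BY=29.8; BC=np.array([.518,.129,0])
BR=R.from_euler('z',BY,degrees=True)
def b2w(p): return BC+BR.apply(p)
def w2b(p): return BR.inv().apply(np.array(p)-BC)
def rel(pw,yaw=None):
    "tool shift (and z turn so that tool x has world yaw, tool down) to a world TCP point"
    o=manip.get_obs(); T=R.from_quat(o['ee_rot'])
    s=T.inv().apply(np.array(pw)-o['position'])
    t=None
    if yaw is not None: t=(T.inv()*(R.from_euler('z',yaw,degrees=True)*R.from_euler('x',180,degrees=True))).as_rotvec(degrees=True)
    return s,t
E
python3 - <<'E'
from h import *
print(rel(b2w([-.109,0,.16]),BY), b2w([-.109,0,.16]), rel([.33,.33,.22]))
E
```

```text
(array([-0.3985,  0.3657,  0.0711]), array([ 0.03  ,  0.0677, 38.4946])) [0.4234 0.0748 0.16  ] (array([-0.196 ,  0.1845,  0.0109]), None)
```

Request:
move_arm --pt "0 0 8 -0.036 0.033 0 0.04" --pt "0 0 16 -0.072 0.066 0 0.04" --pt "0 0 24 -0.108 0.099 0 0.04" --pt "0 0 32 -0.144 0.132 0 0.04" --pt "0 0 38.5 -0.18 0.165 0 0.04" --pt "0 0 38.5 -0.216 0.198 0 0.04" --pt "0 0 38.5 -0.252 0.231 0 0.04" --pt "0 0 38.5 -0.288 0.264 0.01 0.04" --pt "0 0 38.5 -0.324 0.297 0.02 0.04" --pt "0 0 38.5 -0.36 0.33 0.03 0.04" --grip_force 40

```text
clock: 1.1
position: [0.4047, 0.1222, 0.201]
ee_rot: [0.966, 0.257, 0.0, -0.0]
ft_force: [1.4, -0.2, -0.2]
grip_width: 0.469
```

Run:
```python
from h import *
o=manip.get_obs();print(o['clock'],o['position'],o['joint_pos'],o['grip_width'])
print(rel(b2w([-.109,0,.12]),BY), R.from_quat(o['ee_rot']).as_matrix())
```

```text
1.1 [0.4047 0.1222 0.201 ] [-0.8031 -0.1273  0.3765  2.0179  0.0489  1.242   0.0751] 0.46905372811230217
(array([-0.0074,  0.0504,  0.0809]), array([-0.0232, -0.0281,  0.0062])) [[ 0.8677  0.4971  0.0002]
 [ 0.4971 -0.8677  0.0006]
 [ 0.0005 -0.0004 -1.    ]]
```

Request:
move_arm --pt "0 0 0 -0.0074 0.04 0.02 0.024" --pt "0 0 0 -0.0074 0.0504 0.05 0.024" --pt "0 0 0 -0.0074 0.0504 0.08 0.024" --pt "0 0 0 -0.0074 0.0504 0.08 0.024" --pt "0 0 0 -0.0074 0.0504 0.08 0.024"

```text
clock: 1.6
position: [0.423, 0.0769, 0.1217]
ee_rot: [0.966, 0.257, -0.0, 0.0]
ft_force: [0.4, -0.9, 0.4]
grip_width: 0.281
```

Run:
```python
from h import *
o=manip.get_obs();print(o['clock'],o['position'],w2b(o['position']))
im=snap('scene','s1.png'); t=snap('top','t1.png')
a=cv2.resize(im[110:240,230:400],None,fx=3,fy=3,interpolation=3);b=cv2.resize(t[170:300,220:370],None,fx=3,fy=3,interpolation=3)
c=np.zeros((390,a.shape[1]+b.shape[1],3),np.uint8);c[:,:a.shape[1]]=a;c[:,a.shape[1]:]=b
c=cv2.resize(c,(800,int(390*800/c.shape[1])));cv2.imwrite('pics/c1.png',c[:,:,::-1])
```

```text
1.6 [0.423  0.0769 0.1217] [-0.1083  0.002   0.1217]
```

View pics/c1.png

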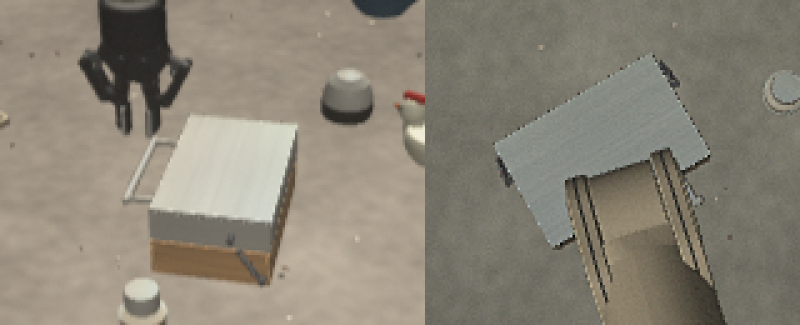

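Run:
```python
from h import *
print(proj('scene',b2w([-.109,0,.072])),'seen 288.4,178.4'); p=onz('scene',288.4,178.4,.074);print(p,w2b(p))
for c in [(-71,-109),(-71,109),(71,-109),(71,109)]: 
  u,v=proj('scene',b2w([c[0]/1e3,c[1]/1e3,.092])); print((u-230)*2.5,(v-110)*2.5)
```

```text
(np.float64(286.567814821205), np.float64(176.70356702822173)) seen 288.4,178.4
[0.4367 0.0695 0.074 ] [-0.1001 -0.0112  0.074 ]
148.4306116902988 206.51694924056778
190.21623807760662 112.35216954765889
271.77701510369985 220.641662885902
298.30354482559426 122.93569907814444
```

Request:
move_arm --pt "0 0 0 0 0.002 0.025 0.026" --pt "0 0 0 0 0.002 0.05 0.026" --pt "0 0 0 0 0.002 0.068 0.026" --pt "0 0 0 0 0.002 0.068 0.026" --pt "0 0 0 0 0.002 0.068 0.026"

```text
clock: 2.2
position: [0.4249, 0.0755, 0.0545]
ee_rot: [0.966, 0.257, 0.001, -0.0]
ft_force: [0.5, 0.0, 0.0]
grip_width: 0.308
```

No contact on the way down. Next I close on the bar.

Request:
move_arm --pt "0 0 0 0 0 0 0.018" --pt "0 0 0 0 0 0 0.012" --pt "0 0 0 0 0 0 0.006" --pt "0 0 0 0 0 0 0.004" --pt "0 0 0 0 0 0 0.004" --pt "0 0 0 0 0 0 0.004" --grip_force 40

```text
clock: 2.8
position: [0.4245, 0.0752, 0.0543]
ee_rot: [0.966, 0.257, 0.0, -0.0]
ft_force: [-4.1, -1.3, 10.4]
grip_width: 0.103
```

Run:
```python
from h import *
o=manip.get_obs();print(o['position'],w2b(o['position']),o['grip_width'],o['ft_force'])
r=.1816;f0=np.arctan2(.024,.180)
for th in np.r_[np.arange(0,1.86,.1),1.85,1.87]:
  f=f0+th; print(round(th,2), (.180-r*np.cos(f)).round(4), -(r*np.sin(f)-.024).round(4))
```

```text
[0.4245 0.0752 0.0543] [-0.1079 -0.0002  0.0543] 0.1031797046786392 [-4.0857 -1.3033 10.4366]
0.0 -0.0 -0.0
0.1 0.0033 -0.0179
0.2 0.0083 -0.0353
0.3 0.0151 -0.0521
0.4 0.0235 -0.0682
0.5 0.0335 -0.0834
0.6 0.045 -0.0974
0.7 0.0578 -0.1103
0.8 0.0718 -0.1219
0.9 0.0869 -0.1319
1.0 0.1029 -0.1404
1.1 0.1197 -0.1473
1.2 0.1371 -0.1525
1.3 0.155 -0.1559
1.4 0.1731 -0.1575
1.5 0.1912 -0.1573
1.6 0.2092 -0.1552
1.7 0.227 -0.1514
1.8 0.2443 -0.1458
1.85 0.2527 -0.1424
1.87 0.256 -0.1409
```

Request:
move_arm --pt "0 0 0 0.0015 0 -0.009 0.004" --pt "0 0 0 0.0042 0 -0.0214 0.004" --pt "0 0 0 0.0083 0 -0.0353 0.004" --pt "0 0 0 0.0151 0 -0.0521 0.004" --pt "0 0 0 0.0235 0 -0.0682 0.004" --pt "0 0 0 0.0335 0 -0.0834 0.004" --pt "0 0 0 0.045 0 -0.0974 0.004" --pt "0 0 0 0.0578 0 -0.1103 0.004" --pt "0 0 0 0.0718 0 -0.1219 0.004" --pt "0 0 0 0.0793 0 -0.1271 0.004"

```text
clock: 3.8
position: [0.4919, 0.1138, 0.1828]
ee_rot: [0.966, 0.257, -0.002, -0.0]
ft_force: [-7.7, -1.2, 8.4]
grip_width: 0.099
```

Run:
```python
from h import *
o=manip.get_obs();print(o['position'],w2b(o['position']),o['grip_width'],o['ft_force'],BR.inv().apply(o['ft_force']))
im=snap('scene','s2.png');cv2.imwrite('pics/c2.png',cv2.resize(im[90:240,220:400],None,fx=3,fy=3)[:,:,::-1])
```

```text
[0.4919 0.1138 0.1828] [-0.0302 -0.0002  0.1828] 0.09877595113386368 [-7.7454 -1.1802  8.4159] [-7.3077  2.8251  8.4159]
```

View pics/c2.png

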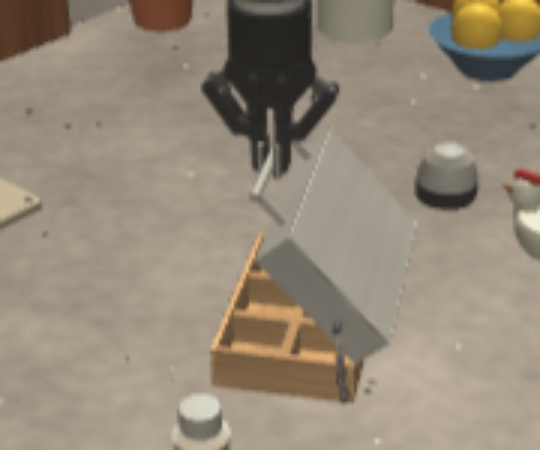

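The lid is about half open and held by the bar in the fingers. I'll continue through top centre.

Request:
move_arm --pt "0 0 0 0.0107 0 -0.0066 0.004" --pt "0 0 0 0.0236 0 -0.0133 0.004" --pt "0 0 0 0.0404 0 -0.0202 0.004" --pt "0 0 0 0.0578 0 -0.0254 0.004" --pt "0 0 0 0.0757 0 -0.0288 0.004" --pt "0 0 0 0.0938 0 -0.0304 0.004" --pt "0 0 0 0.1119 0 -0.0302 0.004" --pt "0 0 0 0.1299 0 -0.0281 0.004" --pt "0 0 0 0.1442 0 -0.0251 0.004" --pt "0 0 0 0.1564 0 -0.0217 0.004"

```text
clock: 4.85
position: [0.6294, 0.1928, 0.203]
ee_rot: [0.966, 0.257, 0.0, -0.0]
ft_force: [1.7, -0.1, 1.0]
grip_width: 0.097
```

Run:
```python
from h import *
o=manip.get_obs();print(w2b(o['position']),o['grip_width'],BR.inv().apply(o['ft_force']),o['joint_pos'])
```

```text
[ 0.1284 -0.      0.203 ] 0.09689229182236656 [ 1.4298 -0.961   1.0059] [-0.7043  0.4425  0.4649  1.4266 -0.1996  1.3186  0.2919]
```

Request:
move_arm --pt "0 0 0 0.006 0 0.002 0.004" --pt "0 0 0 0.011 0 0.004 0.004" --pt "0 0 0 0.015 0 0.0055 0.004" --pt "0 0 0 0.018 0 0.0068 0.004" --pt "0 0 0 0.0195 0 0.0075 0.004" --pt "0 0 0 0.0195 0 0.0075 0.004" --pt "0 0 0 0.0195 0 0.0075 0.004"

```text
clock: 5.55
position: [0.6436, 0.2009, 0.1963]
ee_rot: [0.966, 0.257, -0.002, -0.0]
ft_force: [-16.2, -4.1, 18.3]
grip_width: 0.1
```

Run:
```python
from h import *
o=manip.get_obs();print(w2b(o['position']),o['grip_width'],BR.inv().apply(o['ft_force']))
```

```text
[ 0.1448 -0.      0.1963] 0.0998566899033411 [-16.0736   4.4562  18.3078]
```

Reaction forces show the lid is on its stop. I'll release and rise.

Request:
move_arm --pt "0 0 0 -0.002 0 -0.001 0.004" --pt "0 0 0 -0.002 0 -0.001 0.02" --pt "0 0 0 -0.002 0 -0.001 0.03" --pt "0 0 0 -0.002 0 -0.001 0.03" --pt "0 0 0 -0.002 0 -0.03 0.03" --pt "0 0 0 -0.002 0 -0.07 0.03" --pt "0 0 0 -0.002 0 -0.1 0.03" --pt "0 0 0 -0.002 0 -0.1 0.03"

```text
clock: 6.35
position: [0.6455, 0.2008, 0.2994]
ee_rot: [0.966, 0.257, 0.003, -0.0]
ft_force: [-0.7, -0.1, 0.3]
grip_width: 0.347
```

Run:
```python
from h import *
o=manip.get_obs();print(w2b(o['position']),o['position'],o['joint_pos'])
print(rel([.55,-.09,.27],-60.2),rel([.5673,-.2699,.27],-60.2))
im=snap('scene','s3.png');t=snap('top','t3.png');cv2.imwrite('pics/c3.png',cv2.resize(im[60:310,150:430],None,fx=2.4,fy=2.4)[:,:,::-1])
```

```text
[ 0.1463 -0.0011  0.2994] [0.6455 0.2008 0.2994] [-0.6911  0.4438  0.4802  1.225  -0.2006  1.512   0.2788]
(array([-0.2275,  0.205 ,  0.0281]), array([-0.2446, -0.3536, 89.9748])) (array([-0.3018,  0.3697,  0.0278]), array([-0.2446, -0.3536, 89.9748]))
```

View pics/c3.png

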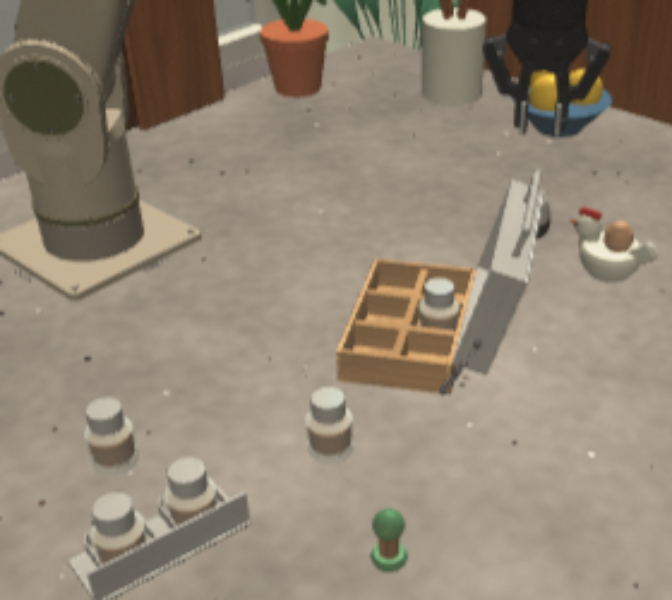

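The scene view shows the lid open on its stop and the inside jar in cell5; the other five cells are free. I'll use cells 1, 2, 3 and 4. Now to the nearer sill jar, turning the jaws along the bin's y.

Request:
move_arm --pt "0 0 8.5 -0.027 0.032 0 0.07" --pt "0 0 17 -0.054 0.064 0 0.07" --pt "0 0 25.5 -0.082 0.097 0 0.07" --pt "0 0 34 -0.11 0.13 0.02 0.07" --pt "0 0 42.5 -0.137 0.162 0.04 0.07" --pt "0 0 51 -0.165 0.194 0.07 0.07" --pt "0 0 59.5 -0.192 0.2266 0.1 0.07" --pt "0 0 68 -0.192 0.2266 0.13 0.07" --pt "0 0 76.5 -0.192 0.2266 0.14 0.07" --pt "0 0 85 -0.192 0.2266 0.14 0.07"

```text
clock: 7.45
position: [0.5877, -0.0913, 0.151]
ee_rot: [0.885, -0.467, -0.002, 0.001]
ft_force: [-0.3, -0.1, -0.9]
grip_width: 0.823
```

Run:
```python
from h import *
o=manip.get_obs();print(o['position'],o['joint_pos'])
print(rel([.5915,-.0911,.046],-60.2))
t=snap('top','t4.png');s=snap('scene','s4.png')
cv2.imwrite('pics/c4.png',np.hstack([cv2.resize(t[170:290,225:345],(480,480),interpolation=3)[:, :400],cv2.resize(s[180:300,240:340],(400,480),interpolation=3)])[:,:,::-1])
```

```text
[ 0.5877 -0.0913  0.151 ] [-0.562   0.4114  0.8109  1.6775 -0.3154  1.1954 -0.6447]
(array([ 0.0023, -0.0038,  0.105 ]), array([0.2767, 0.1609, 4.5815]))
```

View pics/c4.png

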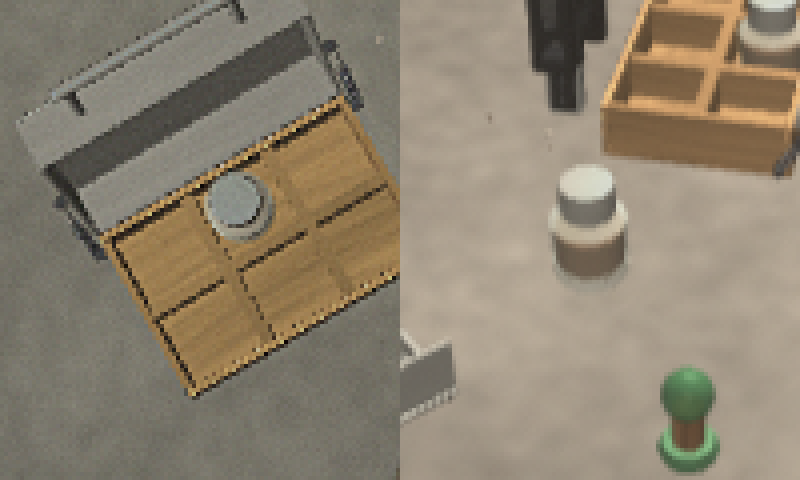

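Top crop: the bin is open, with corners at (106,237), (345,99) and (193,396), and the inside jar is in cell5. Scene crop: the jar stands upright at (587,185), undisturbed.

Request:
move_arm --pt "0 0 4.6 0.0023 -0.0038 0.03 0.07" --pt "0 0 4.6 0.0023 -0.0038 0.065 0.07" --pt "0 0 4.6 0.0023 -0.0038 0.095 0.07" --pt "0 0 4.6 0.0023 -0.0038 0.105 0.07" --pt "0 0 4.6 0.0023 -0.0038 0.105 0.07" --pt "0 0 4.6 0.0023 -0.0038 0.105 0.05" --pt "0 0 4.6 0.0023 -0.0038 0.105 0.03" --pt "0 0 4.6 0.0023 -0.0038 0.105 0.03" --pt "0 0 4.6 0.0023 -0.0038 0.105 0.03" --grip_force 30

```text
clock: 8.45
position: [0.5955, -0.0912, 0.0512]
ee_rot: [0.867, -0.498, 0.001, -0.001]
ft_force: [-0.2, -0.7, 7.2]
grip_width: 0.432
```

Run:
```python
from h import *
o=manip.get_obs();print(o['position'],o['grip_width']*85.4,o['ft_force'])
P=[onz('top',225+(x+.5)/4-.5,170+(y+.5)/4-.5,.046) for x,y in[(106,237),(345,99),(193,396)]]
for p in P: print(w2b(p))
p=onz('top',225+(233.5)/4-.5,170+(200)/4-.5,.082);print('inside',w2b(p))
for c in([-.035,.072],[-.035,0],[-.035,-.072],[.035,-.072]): print(rel(b2w([*c,.16]))[0])
```

```text
[ 0.5955 -0.0912  0.0512] 36.8560019473902 [-0.1842 -0.7318  7.1907]
[0.0684 0.1047 0.046 ]
[ 0.0677 -0.1073  0.046 ]
[-0.0703  0.1071  0.046 ]
inside [0.039  0.0059 0.082 ]
[-0.3014 -0.0096 -0.1092]
[-0.2294 -0.009  -0.1091]
[-0.1574 -0.0085 -0.109 ]
[-0.1569 -0.0785 -0.1088]
```

The grip closed but sits about 5 mm high and 4 mm off, because I measured before the previous move had settled. I'll regrip.

Request:
move_arm --pt "0 0 0 0 0 0 0.06" --pt "0 0 0 0 0 0 0.07" --pt "0 0 0 -0.002 0.0035 0.005 0.07" --pt "0 0 0 -0.002 0.0035 0.005 0.07" --pt "0 0 0 -0.002 0.0035 0.005 0.05" --pt "0 0 0 -0.002 0.0035 0.005 0.03" --pt "0 0 0 -0.002 0.0035 0.005 0.03" --pt "0 0 0 -0.002 0.0035 0.005 0.03" --pt "0 0 0 -0.002 0.0035 0.005 0.03" --grip_force 40

```text
clock: 9.35
position: [0.5906, -0.0911, 0.0449]
ee_rot: [0.867, -0.499, 0.0, -0.0]
ft_force: [-0.1, -1.1, 2.9]
grip_width: 0.438
```

```bash
cat >> h.py <<'E'
CELL={1:[-.035,-.072],2:[-.035,0],3:[-.035,.072],4:[.035,-.072]}
def st():
    o=manip.get_obs();print(round(o['clock'],2),o['position'],'bin',w2b(o['position']),'w',o['grip_width']*85.4,o['ft_force'])
E
python3 - <<'E'
from h import *
st()
for c in CELL: print(c,rel(b2w([*CELL[c],.16]),-60.2))
E
```

```text
9.35 [ 0.5906 -0.0911  0.0449] bin [-0.0464 -0.2271  0.0449] w 37.39550681782926 [-0.0816 -1.1334  2.9478]
1 (array([-0.1549, -0.0125, -0.1152]), array([-0.0234, -0.0182,  0.3897]))
2 (array([-0.2269, -0.013 , -0.1152]), array([-0.0234, -0.0182,  0.3897]))
3 (array([-0.2989, -0.0135, -0.1152]), array([-0.0234, -0.0182,  0.3897]))
4 (array([-0.1545, -0.0825, -0.1152]), array([-0.0234, -0.0182,  0.3897]))
```

Request:
move_arm --pt "0 0 0 0 0 -0.03 0.03" --pt "0 0 0 0 0 -0.07 0.03" --pt "0 0 0 -0.02 -0.001 -0.105 0.03" --pt "0 0 0 -0.06 -0.003 -0.115 0.03" --pt "0 0 0 -0.105 -0.005 -0.115 0.03" --pt "0 0 0 -0.15 -0.007 -0.115 0.03" --pt "0 0 0 -0.195 -0.009 -0.115 0.03" --pt "0 0 0 -0.24 -0.011 -0.115 0.03" --pt "0 0 0 -0.28 -0.0135 -0.115 0.03" --pt "0 0 0 -0.299 -0.0135 -0.115 0.03"

```text
clock: 10.35
position: [0.4492, 0.1779, 0.1593]
ee_rot: [0.868, -0.496, -0.001, -0.0]
ft_force: [0.6, -0.5, -2.5]
grip_width: 0.433
```

Request:
move_arm --pt "0 0 0 0 0 0 0.03" --pt "0 0 0 0 0 0 0.03" --pt "0 0 0 0 0 0.02 0.03" --pt "0 0 0 0 0 0.045 0.03" --pt "0 0 0 0 0 0.06 0.03" --pt "0 0 0 0 0 0.06 0.03" --pt "0 0 0 0 0 0.06 0.03"

```text
clock: 11.05
position: [0.4522, 0.1732, 0.0999]
ee_rot: [0.866, -0.499, 0.0, 0.0]
ft_force: [-0.1, 0.3, -2.5]
grip_width: 0.433
```

Run:
```python
from h import *
st()
print(rel(b2w([*CELL[3],.052]),-60.2))
s=snap('scene','s5.png');t=snap('top','t5.png')
cv2.imwrite('pics/c5.png',np.hstack([cv2.resize(s[110:230,250:370],(480,480),interpolation=3),cv2.resize(t[170:290,225:305],(320,480),interpolation=3)])[:,:,::-1])
```

```text
11.05 [0.4522 0.1732 0.0999] bin [-0.0351  0.0711  0.0999] w 37.010107820152456 [-0.0714  0.3308 -2.4808]
(array([-0.0009, -0.0002,  0.0479]), array([ 0.0133, -0.034 ,  0.2891]))
```

View pics/c5.png

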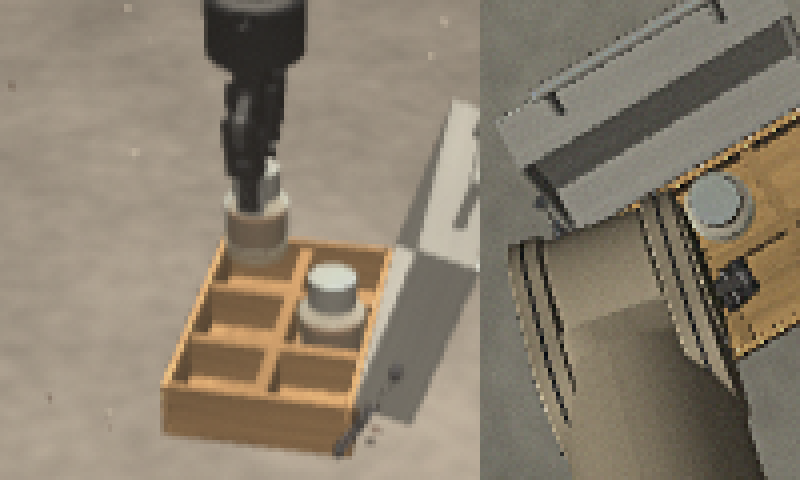

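The jar hangs upright over cell3. Lowering it.

Request:
move_arm --pt "0 0 0 -0.001 0 0.015 0.03" --pt "0 0 0 -0.001 0 0.03 0.03" --pt "0 0 0 -0.001 0 0.04 0.03" --pt "0 0 0 -0.001 0 0.047 0.03" --pt "0 0 0 -0.001 0 0.048 0.03" --pt "0 0 0 -0.001 0 0.048 0.03"

```text
clock: 11.75
position: [0.4514, 0.1752, 0.0519]
ee_rot: [0.867, -0.499, 0.0, -0.0]
ft_force: [0.3, -0.5, -2.2]
grip_width: 0.434
```

Request:
move_arm --pt "0 0 0 0 0 0.0015 0.03" --pt "0 0 0 0 0 0.0015 0.03" --pt "0 0 0 0 0 0.0015 0.045" --pt "0 0 0 0 0 0.0015 0.052" --pt "0 0 0 0 0 0.0015 0.052" --pt "0 0 0 0 0 -0.02 0.052" --pt "0 0 0 0 0 -0.06 0.052" --pt "0 0 0 0 0 -0.1 0.052" --pt "0 0 0 0 0 -0.11 0.052" --pt "0 0 0 0 0 -0.11 0.06"

```text
clock: 12.75
position: [0.4519, 0.1758, 0.163]
ee_rot: [0.867, -0.498, 0.0, -0.002]
ft_force: [-0.0, 0.1, -0.2]
grip_width: 0.701
```

Run:
```python
from h import *
st()
for p in[(.4216,-.2644),(.5673,-.2699),(.554,-.3452)]: print(rel([*p,.16],-60.2))
```

```text
12.75 [0.4519 0.1758 0.163 ] bin [-0.0341  0.0735  0.163 ] w 59.84887520920174 [-0.0091  0.0663 -0.2324]
(array([0.3652, 0.2478, 0.0017]), array([-0.1915,  0.0741,  0.4156]))
(array([0.4433, 0.1246, 0.002 ]), array([-0.1915,  0.0741,  0.4156]))
(array([0.5016, 0.174 , 0.0018]), array([-0.1915,  0.0741,  0.4156]))
```

Request:
move_arm --pt "0 0 0 0.036 0.02 0 0.07" --pt "0 0 0 0.073 0.04 0 0.07" --pt "0 0 0 0.11 0.065 0 0.07" --pt "0 0 0 0.148 0.09 0 0.07" --pt "0 0 0 0.186 0.115 0 0.07" --pt "0 0 0 0.224 0.145 0 0.07" --pt "0 0 0 0.262 0.172 0 0.07" --pt "0 0 0 0.3 0.2 0 0.07" --pt "0 0 0 0.335 0.226 0 0.07" --pt "0 0 0 0.365 0.248 0 0.07"

```text
clock: 13.75
position: [0.4195, -0.2668, 0.1607]
ee_rot: [0.867, -0.498, 0.0, 0.0]
ft_force: [0.2, 1.0, 0.8]
grip_width: 0.818
```

Request:
move_arm --pt "0 0 0 0 0 0 0.07" --pt "0 0 0 0 0 0 0.07" --pt "0 0 0 0 0 0 0.07"

```text
clock: 14.05
position: [0.4203, -0.2639, 0.1607]
ee_rot: [0.867, -0.498, -0.001, 0.0]
ft_force: [-0.0, 0.7, 0.7]
grip_width: 0.822
```

Run:
```python
from h import *
st()
print(rel([.4216,-.2644,.045],-60.2))
s=snap('scene','s6.png');t=snap('top','t6.png')
cv2.imwrite('pics/c6.png',np.hstack([cv2.resize(s[110:310,150:350],(480,480),interpolation=3),cv2.resize(t[170:290,235:315],(320,480),interpolation=3)])[:,:,::-1])
```

```text
14.05 [ 0.4203 -0.2639  0.1607] bin [-0.2801 -0.2923  0.1607] w 70.16720398149965 [-0.0395  0.6586  0.6684]
(array([ 0.0013, -0.001 ,  0.1157]), array([0.0498, 0.0641, 0.4658]))
```

View pics/c6.png

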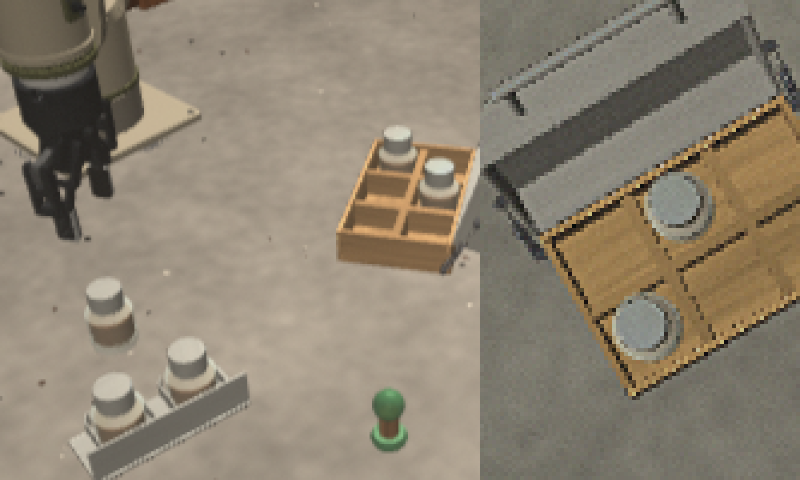

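The jar stands in cell3. The second sill jar is still at about (194,230) in the scene view, so it hasn't moved.

Request:
move_arm --pt "0 0 0.4 0.001 -0.001 0.03 0.07" --pt "0 0 0.4 0.001 -0.001 0.065 0.07" --pt "0 0 0.4 0.001 -0.001 0.1 0.07" --pt "0 0 0.4 0.001 -0.001 0.115 0.07" --pt "0 0 0.4 0.001 -0.001 0.115 0.07" --pt "0 0 0.4 0.001 -0.001 0.115 0.05" --pt "0 0 0.4 0.001 -0.001 0.115 0.03" --pt "0 0 0.4 0.001 -0.001 0.115 0.03" --pt "0 0 0.4 0.001 -0.001 0.115 0.03" --pt "0 0 0.4 0.001 -0.001 0.115 0.03"

```text
clock: 15.15
position: [0.423, -0.2658, 0.0482]
ee_rot: [0.865, -0.501, 0.001, -0.001]
ft_force: [-0.3, 0.5, 8.6]
grip_width: 0.433
```

Run:
```python
from h import *
st()
print(rel(b2w([*CELL[2],.16]),-60.2))
```

```text
15.15 [ 0.423  -0.2658  0.0482] bin [-0.2787 -0.2954  0.0482] w 36.98146300273772 [-0.3157  0.5235  8.6212]
(array([-0.2951, -0.244 , -0.1117]), array([-0.1336, -0.0916,  0.0136]))
```

Request:
move_arm --pt "0 0 0 0 0 -0.035 0.03" --pt "0 0 0 0 0 -0.075 0.03" --pt "0 0 0 -0.02 -0.017 -0.105 0.03" --pt "0 0 0 -0.055 -0.045 -0.112 0.03" --pt "0 0 0 -0.09 -0.074 -0.112 0.03" --pt "0 0 0 -0.125 -0.103 -0.112 0.03" --pt "0 0 0 -0.16 -0.132 -0.112 0.03" --pt "0 0 0 -0.195 -0.161 -0.112 0.03" --pt "0 0 0 -0.23 -0.19 -0.112 0.03" --pt "0 0 0 -0.265 -0.219 -0.112 0.03"

```text
clock: 16.15
position: [0.4802, 0.0755, 0.1593]
ee_rot: [0.865, -0.502, -0.0, -0.001]
ft_force: [0.4, -0.7, -2.2]
grip_width: 0.428
```

Request:
move_arm --pt "0 0 0 -0.03 -0.025 0 0.03" --pt "0 0 0 -0.03 -0.025 0 0.03" --pt "0 0 0 -0.03 -0.025 0 0.03" --pt "0 0 0 -0.03 -0.025 0.03 0.03" --pt "0 0 0 -0.03 -0.025 0.055 0.03" --pt "0 0 0 -0.03 -0.025 0.055 0.03" --pt "0 0 0 -0.03 -0.025 0.055 0.03"

```text
clock: 16.85
position: [0.487, 0.1106, 0.1045]
ee_rot: [0.865, -0.502, 0.0, 0.0]
ft_force: [0.2, -0.4, -2.2]
grip_width: 0.432
```

Run:
```python
from h import *
st()
print(rel(b2w([*CELL[2],.054]),-60.2))
```

```text
16.85 [0.487  0.1106 0.1045] bin [-0.036  -0.0006  0.1045] w 36.92240099428527 [ 0.2494 -0.4361 -2.1979]
(array([-0.0006, -0.001 ,  0.0505]), array([ 0.001 , -0.0132, -0.1222]))
```

Request:
move_arm --pt "0 0 0 -0.0006 -0.001 0.015 0.03" --pt "0 0 0 -0.0006 -0.001 0.03 0.03" --pt "0 0 0 -0.0006 -0.001 0.04 0.03" --pt "0 0 0 -0.0006 -0.001 0.047 0.03" --pt "0 0 0 -0.0006 -0.001 0.05 0.03" --pt "0 0 0 -0.0006 -0.001 0.052 0.03" --pt "0 0 0 -0.0006 -0.001 0.052 0.03"

```text
clock: 17.55
position: [0.4886, 0.1122, 0.0536]
ee_rot: [0.865, -0.502, 0.0, -0.001]
ft_force: [-9.7, -3.9, 27.6]
grip_width: 0.432
```

Request:
move_arm --pt "0 0 0 0 0 -0.002 0.03" --pt "0 0 0 0 0 -0.002 0.045" --pt "0 0 0 0 0 -0.002 0.052" --pt "0 0 0 0 0 -0.002 0.052" --pt "0 0 0 0 0 -0.03 0.052" --pt "0 0 0 0 0 -0.07 0.052" --pt "0 0 0 0 0 -0.108 0.052" --pt "0 0 0 0 0 -0.108 0.06" --pt "0 0 0 0 0 -0.108 0.06"

```text
clock: 18.45
position: [0.4876, 0.1134, 0.16]
ee_rot: [0.865, -0.501, -0.0, -0.001]
ft_force: [-0.1, -0.1, -0.6]
grip_width: 0.701
```

Run:
```python
from h import *
st()
for p in[(.5673,-.2699),(.554,-.3452)]: print(rel([*p,.16],-60.2))
```

```text
18.45 [0.4876 0.1134 0.16  ] bin [-0.0341  0.0016  0.16  ] w 59.83867503240746 [-0.0683 -0.0946 -0.5784]
(array([ 0.3721,  0.1216, -0.0005]), array([-0.0928,  0.0576,  0.038 ]))
(array([ 0.4308,  0.1706, -0.0007]), array([-0.0928,  0.0576,  0.038 ]))
```

Request:
move_arm --pt "0 0 0 0.035 0.011 0 0.07" --pt "0 0 0 0.075 0.024 0 0.07" --pt "0 0 0 0.118 0.038 0 0.07" --pt "0 0 0 0.161 0.052 0 0.07" --pt "0 0 0 0.204 0.066 0 0.07" --pt "0 0 0 0.247 0.08 0 0.07" --pt "0 0 0 0.29 0.094 0 0.07" --pt "0 0 0 0.333 0.108 0 0.07" --pt "0 0 0 0.372 0.1216 0 0.07" --pt "0 0 0 0.372 0.1216 0 0.07"

```text
clock: 19.45
position: [0.564, -0.2777, 0.1578]
ee_rot: [0.863, -0.505, -0.001, 0.002]
ft_force: [-1.2, -0.7, 0.5]
grip_width: 0.816
```

Request:
move_arm --pt "0 0 0 0 0 0.02 0.07" --pt "0 0 0 0 0 0.04 0.07" --pt "0 0 0 0 0 0.04 0.07" --pt "0 0 0 0 0 0.04 0.07"

```text
clock: 19.85
position: [0.5663, -0.2701, 0.1189]
ee_rot: [0.865, -0.502, -0.001, 0.0]
ft_force: [0.8, 0.4, -0.1]
grip_width: 0.821
```

Run:
```python
from h import *
st()
print(rel([.567,-.269,.05],-60.2))
s=snap('scene','s7.png');t=snap('top','t7.png')
cv2.imwrite('pics/c7.png',np.hstack([cv2.resize(s[200:320,150:270],(480,480),interpolation=3),cv2.resize(t[170:290,235:315],(320,480),interpolation=3)])[:,:,::-1])
```

```text
19.85 [ 0.5663 -0.2701  0.1189] bin [-0.1565 -0.3703  0.1189] w 70.08361900705549 [ 0.7513  0.3726 -0.0857]
(array([-0.0005, -0.0013,  0.0689]), array([ 0.0817,  0.071 , -0.0068]))
```

View pics/c7.png

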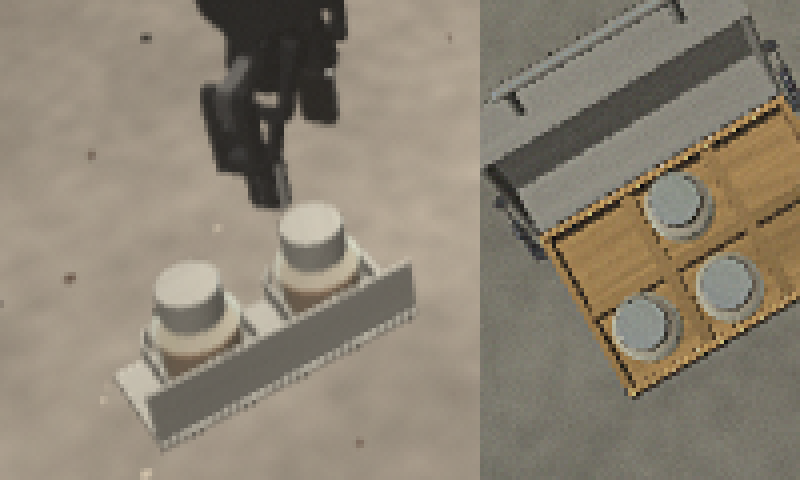

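Jars stand in cells 2 and 3. The gripper is over the nearer rack jar, so I'll grip it.

Request:
move_arm --pt "0 0 0 -0.0005 -0.001 0.03 0.07" --pt "0 0 0 -0.0005 -0.001 0.055 0.07" --pt "0 0 0 -0.0005 -0.001 0.068 0.07" --pt "0 0 0 -0.0005 -0.001 0.068 0.07" --pt "0 0 0 -0.0005 -0.001 0.068 0.05" --pt "0 0 0 -0.0005 -0.001 0.068 0.03" --pt "0 0 0 -0.0005 -0.001 0.068 0.03" --pt "0 0 0 -0.0005 -0.001 0.068 0.03" --pt "0 0 0 -0.0005 -0.001 0.068 0.03"

```text
clock: 20.85
position: [0.5682, -0.2701, 0.0531]
ee_rot: [0.865, -0.502, 0.001, -0.0]
ft_force: [-0.7, -0.5, 6.7]
grip_width: 0.429
```

Request:
move_arm --pt "0 0 0 0 0 -0.015 0.03" --pt "0 0 0 0 0 -0.035 0.03" --pt "0 0 0 0 0 -0.06 0.03" --pt "0 0 0 0 0 -0.085 0.03" --pt "0 0 0 0 0 -0.105 0.03" --pt "0 0 0 0 0 -0.11 0.03" --pt "0 0 0 0 0 -0.11 0.03"

```text
clock: 21.55
position: [0.5676, -0.2695, 0.1624]
ee_rot: [0.865, -0.501, 0.001, -0.0]
ft_force: [-0.9, 0.2, -1.7]
grip_width: 0.429
```

Run:
```python
from h import *
st()
print(rel(b2w([*CELL[1],.16]),-60.2))
print(rel(b2w([*CELL[4],.16]),-60.2))
```

```text
21.55 [ 0.5676 -0.2695  0.1624] bin [-0.155  -0.3704  0.1624] w 36.65319359408734 [-0.9023  0.2024 -1.7321]
(array([-0.2984, -0.12  ,  0.0023]), array([-0.0649, -0.0331,  0.0046]))
(array([-0.2984, -0.19  ,  0.0024]), array([-0.0649, -0.0331,  0.0046]))
```

Request:
move_arm --pt "0 0 0 -0.03 -0.019 0 0.03" --pt "0 0 0 -0.068 -0.043 0 0.03" --pt "0 0 0 -0.106 -0.067 0 0.03" --pt "0 0 0 -0.144 -0.091 0 0.03" --pt "0 0 0 -0.182 -0.115 0 0.03" --pt "0 0 0 -0.22 -0.14 0 0.03" --pt "0 0 0 -0.258 -0.165 0 0.03" --pt "0 0 0 -0.298 -0.19 0 0.03" --pt "0 0 0 -0.298 -0.19 0 0.03" --pt "0 0 0 -0.298 -0.19 0 0.03"

```text
clock: 22.55
position: [0.5834, 0.085, 0.1603]
ee_rot: [0.866, -0.5, -0.001, 0.001]
ft_force: [0.0, -1.1, -0.7]
grip_width: 0.428
```

Request:
move_arm --pt "0 0 0 0 0 0 0.03" --pt "0 0 0 0 0 0.03 0.03" --pt "0 0 0 0 0 0.05 0.03" --pt "0 0 0 0 0 0.055 0.03" --pt "0 0 0 0 0 0.055 0.03" --pt "0 0 0 0 0 0.055 0.03"

```text
clock: 23.15
position: [0.5847, 0.0828, 0.1076]
ee_rot: [0.865, -0.502, 0.0, -0.0]
ft_force: [-0.1, -1.0, -1.4]
grip_width: 0.431
```

Run:
```python
from h import *
st()
print(rel(b2w([*CELL[4],.055]),-60.2))
```

```text
23.15 [0.5847 0.0828 0.1076] bin [ 0.035  -0.0733  0.1076] w 36.7984357710851 [-0.0738 -0.9616 -1.3751]
(array([-0.0013,  0.    ,  0.0526]), array([-0.058 , -0.0242, -0.0697]))
```

Request:
move_arm --pt "0 0 0 -0.0013 0.001 0.015 0.03" --pt "0 0 0 -0.0013 0.001 0.03 0.03" --pt "0 0 0 -0.0013 0.001 0.04 0.03" --pt "0 0 0 -0.0013 0.001 0.048 0.03" --pt "0 0 0 -0.0013 0.001 0.0515 0.03" --pt "0 0 0 -0.0013 0.001 0.0525 0.03" --pt "0 0 0 -0.0013 0.001 0.0525 0.03"

```text
clock: 23.85
position: [0.5829, 0.0838, 0.0548]
ee_rot: [0.865, -0.502, -0.0, -0.0]
ft_force: [-3.7, -0.9, 7.3]
grip_width: 0.431
```

Light floor contact. Release and rise.

Request:
move_arm --pt "0 0 0 0 0 0 0.045" --pt "0 0 0 0 0 0 0.052" --pt "0 0 0 0 0 0 0.052" --pt "0 0 0 0 0 -0.03 0.052" --pt "0 0 0 0 0 -0.07 0.052" --pt "0 0 0 0 0 -0.105 0.052" --pt "0 0 0 0 0 -0.105 0.06" --pt "0 0 0 0 0 -0.105 0.06"

```text
clock: 24.65
position: [0.583, 0.0845, 0.1595]
ee_rot: [0.865, -0.501, 0.0, -0.001]
ft_force: [-0.5, -0.3, -0.5]
grip_width: 0.704
```

Run:
```python
from h import *
st()
print(rel([.5535,-.3442,.16],-60.2))
```

```text
24.65 [0.583  0.0845 0.1595] bin [ 0.0343 -0.0709  0.1595] w 60.14219028465472 [-0.5103 -0.3275 -0.5148]
(array([ 0.3573,  0.2388, -0.0009]), array([-0.0884,  0.0133,  0.0188]))
```

Request:
move_arm --pt "0 0 0 0.035 0.023 0 0.07" --pt "0 0 0 0.072 0.048 0 0.07" --pt "0 0 0 0.109 0.073 0 0.07" --pt "0 0 0 0.146 0.098 0 0.07" --pt "0 0 0 0.183 0.123 0 0.07" --pt "0 0 0 0.22 0.148 0 0.07" --pt "0 0 0 0.257 0.173 0 0.07" --pt "0 0 0 0.294 0.197 0 0.07" --pt "0 0 0 0.33 0.22 0 0.07" --pt "0 0 0 0.357 0.239 0 0.07"

```text
clock: 25.65
position: [0.5513, -0.3468, 0.1574]
ee_rot: [0.865, -0.502, -0.001, 0.0]
ft_force: [0.1, 0.1, -0.5]
grip_width: 0.823
```

Request:
move_arm --pt "0 0 0 0 0 0.02 0.07" --pt "0 0 0 0 0 0.04 0.07" --pt "0 0 0 0 0 0.04 0.07" --pt "0 0 0 0 0 0.04 0.07"

```text
clock: 26.05
position: [0.5523, -0.344, 0.1183]
ee_rot: [0.865, -0.501, -0.001, 0.0]
ft_force: [-0.8, -0.7, 0.5]
grip_width: 0.816
```

Run:
```python
from h import *
st()
print(rel([.5535,-.3442,.05],-60.2))
s=snap('scene','s8.png');t=snap('top','t8.png')
cv2.imwrite('pics/c8.png',np.hstack([cv2.resize(s[130:310,150:330],(480,480),interpolation=3),cv2.resize(t[170:290,245:325],(320,480),interpolation=3)])[:,:,::-1])
```

```text
26.05 [ 0.5523 -0.344   0.1183] bin [-0.2053 -0.4275  0.1183] w 69.72395251426065 [-0.8249 -0.6658  0.4896]
(array([ 0.0009, -0.001 ,  0.0683]), array([0.0645, 0.083 , 0.0024]))
```

View pics/c8.png

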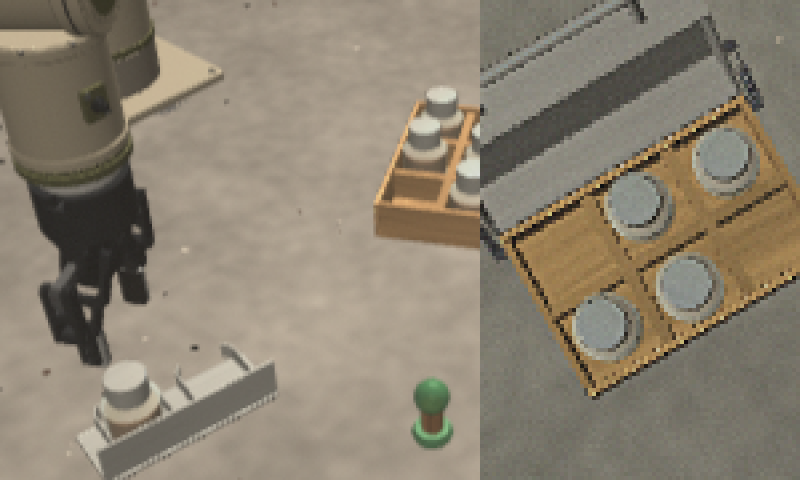

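Four jars are now seated, in cells 2 to 5. One jar is left in the rack.

Request:
move_arm --pt "0 0 0 0.001 -0.001 0.03 0.07" --pt "0 0 0 0.001 -0.001 0.055 0.07" --pt "0 0 0 0.001 -0.001 0.068 0.07" --pt "0 0 0 0.001 -0.001 0.068 0.07" --pt "0 0 0 0.001 -0.001 0.068 0.05" --pt "0 0 0 0.001 -0.001 0.068 0.03" --pt "0 0 0 0.001 -0.001 0.068 0.03" --pt "0 0 0 0.001 -0.001 0.068 0.03" --pt "0 0 0 0.001 -0.001 0.068 0.03"

```text
clock: 27.05
position: [0.5549, -0.3456, 0.0527]
ee_rot: [0.865, -0.502, 0.001, -0.0]
ft_force: [0.5, -0.8, 6.6]
grip_width: 0.431
```

Request:
move_arm --pt "0 0 0 0 0 -0.015 0.03" --pt "0 0 0 0 0 -0.035 0.03" --pt "0 0 0 0 0 -0.06 0.03" --pt "0 0 0 0 0 -0.085 0.03" --pt "0 0 0 0 0 -0.105 0.03" --pt "0 0 0 0 0 -0.11 0.03" --pt "0 0 0 0 0 -0.11 0.03"

```text
clock: 27.75
position: [0.5542, -0.3447, 0.1618]
ee_rot: [0.865, -0.501, 0.0, -0.0]
ft_force: [-0.3, -0.7, -1.7]
grip_width: 0.434
```

Run:
```python
from h import *
st()
print(rel(b2w([*CELL[1],.16]),-60.2))
```

```text
27.75 [ 0.5542 -0.3447  0.1618] bin [-0.204  -0.4291  0.1618] w 37.07174604206632 [-0.341  -0.6575 -1.6727]
(array([-0.3571, -0.169 ,  0.0018]), array([-0.058 , -0.0307,  0.003 ]))
```

Request:
move_arm --pt "0 0 0 -0.03 -0.014 0 0.03" --pt "0 0 0 -0.07 -0.033 0 0.03" --pt "0 0 0 -0.111 -0.052 0 0.03" --pt "0 0 0 -0.152 -0.072 0 0.03" --pt "0 0 0 -0.193 -0.091 0 0.03" --pt "0 0 0 -0.234 -0.111 0 0.03" --pt "0 0 0 -0.275 -0.13 0 0.03" --pt "0 0 0 -0.316 -0.15 0 0.03" --pt "0 0 0 -0.345 -0.163 0 0.03" --pt "0 0 0 -0.357 -0.169 0 0.03"

```text
clock: 28.75
position: [0.522, 0.0531, 0.16]
ee_rot: [0.866, -0.499, -0.001, 0.0]
ft_force: [0.2, 0.5, -1.9]
grip_width: 0.433
```

Request:
move_arm --pt "0 0 0 0 0 0 0.03" --pt "0 0 0 0 0 0 0.03" --pt "0 0 0 0 0 0.03 0.03" --pt "0 0 0 0 0 0.05 0.03" --pt "0 0 0 0 0 0.055 0.03" --pt "0 0 0 0 0 0.055 0.03" --pt "0 0 0 0 0 0.055 0.03"

```text
clock: 29.45
position: [0.5239, 0.048, 0.107]
ee_rot: [0.865, -0.502, 0.0, -0.0]
ft_force: [1.0, 1.1, -1.5]
grip_width: 0.432
```

Run:
```python
from h import *
st()
print(rel(b2w([*CELL[1],.055]),-60.2))
```

```text
29.45 [0.5239 0.048  0.107 ] bin [-0.0351 -0.0732  0.107 ] w 36.93399100507087 [ 0.9587  1.0976 -1.4888]
(array([-0.0012, -0.0001,  0.052 ]), array([-0.0523, -0.0308, -0.0962]))
```

Request:
move_arm --pt "0 0 0 -0.001 0 0.015 0.03" --pt "0 0 0 -0.001 0 0.03 0.03" --pt "0 0 0 -0.001 0 0.04 0.03" --pt "0 0 0 -0.001 0 0.048 0.03" --pt "0 0 0 -0.001 0 0.051 0.03" --pt "0 0 0 -0.001 0 0.052 0.03" --pt "0 0 0 -0.001 0 0.052 0.03"

```text
clock: 30.15
position: [0.5229, 0.0497, 0.0543]
ee_rot: [0.865, -0.502, 0.0, -0.0]
ft_force: [0.2, 0.4, -1.3]
grip_width: 0.426
```

Request:
move_arm --pt "0 0 0 0 0 0.0015 0.03" --pt "0 0 0 0 0 0.0015 0.03" --pt "0 0 0 0 0 0.0015 0.045" --pt "0 0 0 0 0 0.0015 0.052" --pt "0 0 0 0 0 0.0015 0.052" --pt "0 0 0 0 0 -0.035 0.052" --pt "0 0 0 0 0 -0.075 0.052" --pt "0 0 0 0 0 -0.12 0.052" --pt "0 0 0 0 0 -0.165 0.052" --pt "0 0 0 0 0 -0.21 0.052"

```text
clock: 31.15
position: [0.5224, 0.0496, 0.2657]
ee_rot: [0.865, -0.502, -0.0, -0.0]
ft_force: [0.9, -0.0, 0.7]
grip_width: 0.609
```

Request:
move_arm --pt "0 0 -8.5 -0.02 0 -0.035 0.03" --pt "0 0 -17 -0.06 0 -0.035 0.03" --pt "0 0 -25.5 -0.1 0 -0.035 0.03" --pt "0 0 -34 -0.14 0 -0.035 0.03" --pt "0 0 -42.5 -0.14 0 -0.035 0.03" --pt "0 0 -51 -0.14 0 -0.035 0.03" --pt "0 0 -59.5 -0.14 0 -0.035 0.03" --pt "0 0 -68 -0.14 0 -0.035 0.03" --pt "0 0 -76.5 -0.14 0 -0.035 0.03" --pt "0 0 -85 -0.14 0 -0.035 0.03"

```text
clock: 32.15
position: [0.4531, 0.1712, 0.2989]
ee_rot: [0.976, 0.218, -0.0, -0.0]
ft_force: [-1.0, 0.1, -0.2]
grip_width: 0.352
```

Run:
```python
from h import *
st();o=manip.get_obs();print(o['joint_pos'])
print(rel(b2w([.1448,0,.3]),29.8))
s=snap('scene','s9.png');t=snap('top','t9.png')
cv2.imwrite('pics/c9.png',np.hstack([cv2.resize(s[80:240,240:400],(480,480),interpolation=3),cv2.resize(t[150:290,225:318],(320,480),interpolation=3)])[:,:,::-1])
```

```text
32.15 [0.4531 0.1712 0.2989] bin [-0.0353  0.0689  0.2989] w 30.100371963590185 [-0.9999  0.0948 -0.2068]
[-1.618  -0.136   1.0934  1.7527  0.1213  1.4529 -0.1041]
(array([ 0.1851,  0.054 , -0.0011]), array([-0.0169,  0.017 , -4.6613]))
```

View pics/c9.png

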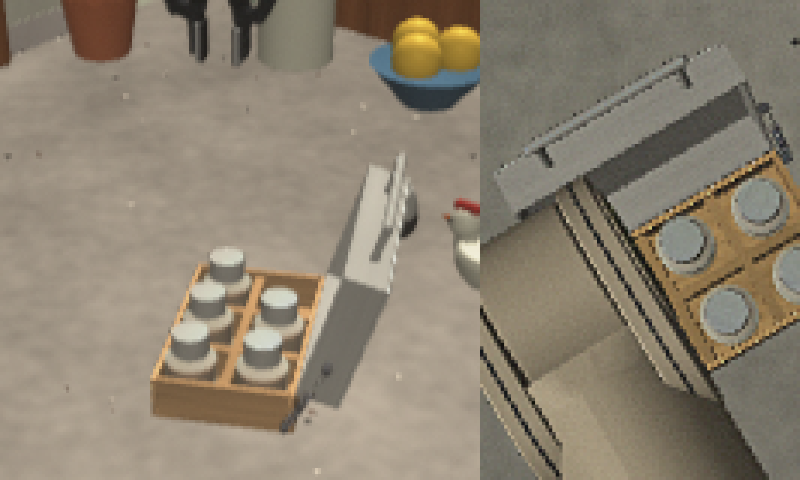

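All five jars stand upright in their cells and the lid is still open. Moving above the bar.

Request:
move_arm --pt "0 0 -4.7 0.037 0.011 0 0.026" --pt "0 0 -4.7 0.075 0.022 0 0.026" --pt "0 0 -4.7 0.115 0.033 0 0.026" --pt "0 0 -4.7 0.155 0.045 0 0.026" --pt "0 0 -4.7 0.185 0.054 0 0.026" --pt "0 0 -4.7 0.185 0.054 0 0.026" --pt "0 0 -4.7 0.185 0.054 0 0.026"

```text
clock: 32.95
position: [0.6457, 0.1989, 0.2966]
ee_rot: [0.968, 0.252, -0.001, 0.001]
ft_force: [0.6, -0.4, -0.4]
grip_width: 0.303
```

Run:
```python
from h import *
st();o=manip.get_obs();print(o['joint_pos'])
print(rel(b2w([.1448,0,.1963]),29.8))
```

```text
32.95 [0.6457 0.1989 0.2966] bin [ 0.1455 -0.0028  0.2966] w 25.90600537674566 [ 0.5966 -0.3699 -0.3666]
[-1.0038  0.6077  1.0602  1.2397 -0.5183  1.5759  0.475 ]
(array([-0.0004, -0.0029,  0.1003]), array([ 0.1016,  0.1891, -0.6659]))
```

Request:
move_arm --pt "0 0 -0.7 0 -0.003 0.03 0.026" --pt "0 0 -0.7 0 -0.003 0.06 0.026" --pt "0 0 -0.7 0 -0.003 0.09 0.026" --pt "0 0 -0.7 0 -0.003 0.1 0.026" --pt "0 0 -0.7 0 -0.003 0.1 0.026" --pt "0 0 -0.7 0 -0.003 0.1 0.026"

```text
clock: 33.55
position: [0.6426, 0.2027, 0.2007]
ee_rot: [0.966, 0.26, 0.001, -0.0]
ft_force: [0.4, 0.5, 0.2]
grip_width: 0.301
```

Request:
move_arm --pt "0 0 0 0 0 0 0.016" --pt "0 0 0 0 0 0 0.008" --pt "0 0 0 0 0 0 0.004" --pt "0 0 0 0 0 0 0.004" --pt "0 0 0 0 0 0 0.004" --pt "0 0 0 0 0 0 0.004" --grip_force 60

```text
clock: 34.15
position: [0.6427, 0.2025, 0.2009]
ee_rot: [0.966, 0.26, 0.001, -0.0]
ft_force: [-2.7, -0.4, 6.3]
grip_width: 0.089
```

Run:
```python
from h import *
st();o=manip.get_obs();print(o['joint_pos'], rel(b2w([.1448,0,.1963]),29.8))
r=.1816;f0=np.arctan2(.024,.180)
b=lambda th:np.array([-r*np.cos(f0+th), -r*np.sin(f0+th)])
for th in [1.81,1.75,1.68,1.6,1.5,1.4,1.3,1.2,1.1,1.02]: print(th,b(th)-b(1.85))
print()
for th in [.96,.9,.8,.7,.6,.5,.4,.3,.22,.15,.1,.06,.03,0]: print(th,b(th)-b(1.02))
```

```text
34.15 [0.6427 0.2025 0.2009] bin [0.1448 0.0018 0.2009] w 7.581990796295407 [-2.741  -0.4122  6.3366]
[-1.0313  0.6458  1.0258  1.4011 -0.5507  1.3959  0.5224] (array([0.    , 0.0018, 0.0046]), array([-0.0063, -0.0971,  0.3733]))
1.81 [-0.0067 -0.0028]
1.75 [-0.017  -0.0064]
1.68 [-0.0292 -0.0099]
1.6 [-0.0434 -0.0128]
1.5 [-0.0615 -0.0148]
1.4 [-0.0796 -0.015 ]
1.3 [-0.0977 -0.0134]
1.2 [-0.1155 -0.01  ]
1.1 [-0.1329 -0.0049]
1.02 [-0.1464  0.0005]

0.96 [-0.0098  0.0047]
0.9 [-0.0193  0.01  ]
0.8 [-0.0344  0.0201]
0.7 [-0.0485  0.0316]
0.6 [-0.0613  0.0445]
0.5 [-0.0727  0.0586]
0.4 [-0.0827  0.0737]
0.3 [-0.0911  0.0898]
0.22 [-0.0967  0.1032]
0.15 [-0.1006  0.1153]
0.1 [-0.103   0.1241]
0.06 [-0.1045  0.1312]
0.03 [-0.1054  0.1366]
0 [-0.1062  0.1419]
```

The grip on the bar is about 4.5 mm high. I'll regrip lower while the lid rests on its stop.

Request:
move_arm --pt "0 0 0.4 0 0.002 0 0.02" --pt "0 0 0.4 0 0.002 0 0.026" --pt "0 0 0.4 0 0.002 0.0045 0.026" --pt "0 0 0.4 0 0.002 0.0045 0.026" --pt "0 0 0.4 0 0.002 0.0045 0.016" --pt "0 0 0.4 0 0.002 0.0045 0.006" --pt "0 0 0.4 0 0.002 0.0045 0.004" --pt "0 0 0.4 0 0.002 0.0045 0.004" --pt "0 0 0.4 0 0.002 0.0045 0.004" --pt "0 0 0.4 0 0.002 0.0045 0.004"

```text
clock: 35.15
position: [0.6434, 0.201, 0.1946]
ee_rot: [0.966, 0.257, 0.0, -0.0]
ft_force: [2.4, 0.7, -2.0]
grip_width: 0.097
```

Request:
move_arm --pt "0 0 0 -0.0067 0 -0.0028 0.004" --pt "0 0 0 -0.017 0 -0.0064 0.004" --pt "0 0 0 -0.0292 0 -0.0099 0.004" --pt "0 0 0 -0.0434 0 -0.0128 0.004" --pt "0 0 0 -0.0615 0 -0.0148 0.004" --pt "0 0 0 -0.0796 0 -0.015 0.004" --pt "0 0 0 -0.0977 0 -0.0134 0.004" --pt "0 0 0 -0.1155 0 -0.01 0.004" --pt "0 0 0 -0.1329 0 -0.0049 0.004" --pt "0 0 0 -0.1464 0 0.0005 0.004"

```text
clock: 36.15
position: [0.515, 0.1271, 0.1944]
ee_rot: [0.966, 0.257, -0.0, -0.001]
ft_force: [-2.7, -1.6, 8.8]
grip_width: 0.092
```

Run:
```python
from h import *
st();o=manip.get_obs();print(o['joint_pos'])
```

```text
36.15 [0.515  0.1271 0.1944] bin [-0.0036 -0.0001  0.1944] w 7.858208745947946 [-2.6697 -1.6246  8.8053]
[-1.3734  0.3056  1.2433  1.8063 -0.3069  1.2498  0.4747]
```

Joint 3 is at 1.24 with a limit of 1.34, so I'll close in short steps and watch it.

Request:
move_arm --pt "0 0 0 -0.0098 0 0.0047 0.004" --pt "0 0 0 -0.0193 0 0.01 0.004" --pt "0 0 0 -0.027 0 0.015 0.004"

```text
clock: 36.45
position: [0.492, 0.114, 0.1785]
ee_rot: [0.966, 0.257, -0.0, -0.0]
ft_force: [1.1, -1.6, -1.0]
grip_width: 0.089
```

Run:
```python
from h import *
st();o=manip.get_obs();print(o['joint_pos'],o['joint_velocities'])
```

```text
36.45 [0.492  0.114  0.1785] bin [-0.03   -0.0001  0.1785] w 7.626629002260948 [ 1.0878 -1.559  -0.9906]
[-1.4436  0.2199  1.2733  1.8887 -0.2266  1.1969  0.4267] [-0.1882 -0.2596  0.0679  0.2366  0.2518 -0.1566 -0.1566]
```

Request:
move_arm --pt "0 0 0 -0.0075 0 0.0051 0.004" --pt "0 0 0 -0.0145 0 0.0107 0.004" --pt "0 0 0 -0.0216 0 0.0166 0.004"

```text
clock: 36.75
position: [0.4734, 0.1034, 0.162]
ee_rot: [0.966, 0.257, -0.0, 0.0]
ft_force: [0.7, -1.7, -1.0]
grip_width: 0.089
```

Run:
```python
from h import *
st();o=manip.get_obs();print(o['joint_pos'],o['joint_velocities'])
```

```text
36.75 [0.4734 0.1034 0.162 ] bin [-0.0514 -0.0001  0.162 ] w 7.636036857131602 [ 0.6701 -1.7203 -1.0203]
[-1.4932  0.1393  1.287   1.9571 -0.1465  1.1501  0.3712] [-0.1566 -0.2765  0.0367  0.2295  0.2747 -0.1727 -0.1943]
```

Request:
move_arm --pt "0 0 0 -0.0068 0 0.0063 0.004" --pt "0 0 0 -0.0128 0 0.0129 0.004" --pt "0 0 0 -0.0188 0 0.0198 0.004" --pt "0 0 0 -0.0242 0 0.027 0.004"

```text
clock: 37.15
position: [0.4527, 0.0915, 0.1348]
ee_rot: [0.966, 0.257, -0.0, -0.0]
ft_force: [1.2, -3.7, -1.1]
grip_width: 0.091
```

Run:
```python
from h import *
st();o=manip.get_obs();print(o['joint_pos'],o['joint_velocities'])
```

```text
37.15 [0.4527 0.0915 0.1348] bin [-0.0754 -0.0001  0.1348] w 7.7550326586933735 [ 1.2269 -3.7155 -1.1032]
[-1.5275  0.063   1.2928  2.0416 -0.0686  1.0837  0.3168] [-0.0373 -0.1118  0.0067  0.1974  0.1196 -0.1749 -0.0715]
```

Request:
move_arm --pt "0 0 0 -0.0052 0 0.0075 0.004" --pt "0 0 0 -0.01 0 0.0151 0.004" --pt "0 0 0 -0.0143 0 0.0231 0.004" --pt "0 0 0 -0.0184 0 0.0312 0.004" --pt "0 0 0 -0.024 0 0.0446 0.004" --pt "0 0 0 -0.0279 0 0.0567 0.004" --pt "0 0 0 -0.0303 0 0.0655 0.004"

```text
clock: 37.85
position: [0.4268, 0.0769, 0.0691]
ee_rot: [0.966, 0.257, 0.0, 0.0]
ft_force: [2.6, -0.4, -2.5]
grip_width: 0.09
```

Run:
```python
from h import *
st();o=manip.get_obs();print(o['joint_pos'],o['joint_velocities'])
```

```text
37.85 [0.4268 0.0769 0.0691] bin [-0.1051  0.0001  0.0691] w 7.649568016024772 [ 2.5843 -0.396  -2.4633]
[-1.4425  0.1541  1.2483  2.1698 -0.1822  0.9299  0.4318] [ 0.2399  0.2341 -0.1738  0.1095 -0.2931 -0.1866  0.2548]
```

Request:
move_arm --pt "0 0 0 -0.001 0 0.0045 0.004" --pt "0 0 0 -0.0018 0 0.009 0.004" --pt "0 0 0 -0.0025 0 0.013 0.004" --pt "0 0 0 -0.003 0 0.016 0.004" --pt "0 0 0 -0.0032 0 0.018 0.004" --pt "0 0 0 -0.0032 0 0.0185 0.004" --pt "0 0 0 -0.0032 0 0.0185 0.004"

```text
clock: 38.55
position: [0.4244, 0.0753, 0.0531]
ee_rot: [0.966, 0.257, -0.001, -0.001]
ft_force: [-14.8, -5.6, 41.5]
grip_width: 0.093
```

Run:
```python
from h import *
st();o=manip.get_obs();print(o['joint_pos'])
```

```text
38.55 [0.4244 0.0753 0.0531] bin [-0.1079 -0.0001  0.0531] w 7.932616661598453 [-14.8055  -5.5732  41.5074]
[-1.3847  0.203   1.2039  2.1857 -0.245   0.8988  0.4866]
```

The lid is pressed shut. Ease off, release and withdraw.

Request:
move_arm --pt "0 0 0 0 0 -0.0015 0.004" --pt "0 0 0 0 0 -0.0015 0.016" --pt "0 0 0 0 0 -0.0015 0.026" --pt "0 0 0 0 0 -0.0015 0.026" --pt "0 0 0 0 0 -0.02 0.026" --pt "0 0 0 0 0 -0.06 0.026" --pt "0 0 0 0 0 -0.1 0.026" --pt "0 0 0 0 0 -0.14 0.026" --pt "0 0 0 0 0.02 -0.15 0.026" --pt "0 0 0 0 0.02 -0.15 0.026"

```text
clock: 39.55
position: [0.4364, 0.0572, 0.2045]
ee_rot: [0.967, 0.256, 0.003, -0.002]
ft_force: [0.1, 0.4, -0.7]
grip_width: 0.303
```

Request:
move_arm --pt "0 0 0 0 0.03 0 0.026" --pt "0 0 0 0 0.07 0 0.026" --pt "0 0 0 0 0.11 0 0.026" --pt "0 0 0 0.02 0.15 0 0.026" --pt "0 0 0 0.03 0.18 0 0.026" --pt "0 0 0 0.03 0.18 0 0.026" --pt "0 0 0 0.03 0.18 0 0.026"

```text
clock: 40.25
position: [0.5504, -0.0844, 0.1994]
ee_rot: [0.966, 0.257, -0.001, 0.001]
ft_force: [-0.5, 0.5, 0.9]
grip_width: 0.305
```

Run:
```python
from h import *
st()
s=snap('scene','s10.png');t=snap('top','t10.png')
a=cv2.imread('pics/scene0.png')[:,:,::-1]
cv2.imwrite('pics/c10.png',np.hstack([cv2.resize(s[100:310,170:430],(494,399)),cv2.resize(t[150:290,170:270+5],(300,399))])[:,:,::-1])
d=cv2.absdiff(a,s).max(2); print('diff lid/timer/hen', d[155:225,285:350].mean(), d[130:180,350:425].mean())
```

```text
40.25 [ 0.5504 -0.0844  0.1994] bin [-0.0779 -0.2012  0.1994] w 26.038377494294025 [-0.4927  0.5035  0.9126]
diff lid/timer/hen 5.715824175824176 3.4317333333333333
```

View pics/c10.png

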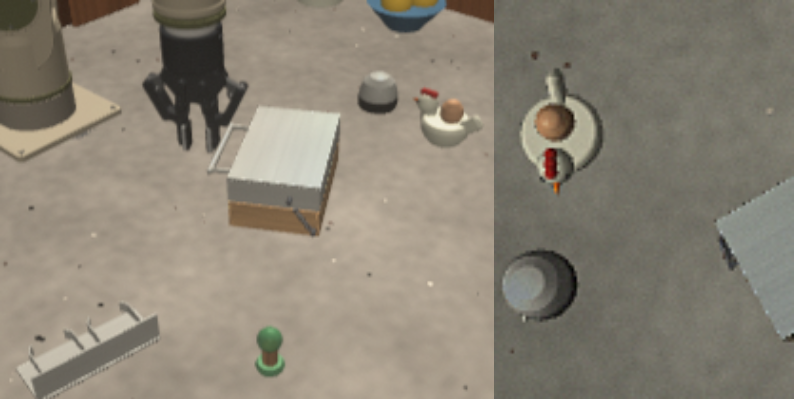

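The lid is shut, the rack and sill are empty of jars, the timer, hen and stopper are in place, and the robot is clear. Handing in.

```bash
python3 -c "
from workcell import manip
print(manip.hand_in())"
```

```text
the job is handed in; nothing more can be done
None
```

The lid was opened onto its stop and later closed with the bar held the whole way. The two rack jars and two sill jars were put in cells 1 to 4. Cell5's own jar stayed where it was. I handed in at about 40 s of the 208 s allowed; no verdict was reported.

- **Last pictures:** before closing, all five jars were upright, one per cell. After closing, the lid looks shut, no jars are left on the rack or sill, and the timer, hen and stopper are where they started. The gripper is clear of everything.
- **Off nominal:**
    - I regripped the first jar and the bar once each, because I had measured before the arm settled.
    - Setting down the second jar peaked at about 28 N.
    - The final push on the lid reached about 41 N at the wrist, through the fingers on the bar. That is under the 120 N wrist limit, and I read the 40 N limit as covering only the arm and gripper body.
    - Joint 3 came within about 0.05 rad of its limit while closing.
    - The scene camera read cap positions up to about 16 mm away from the top camera, so I worked from the top camera, which the bar grip matched to about 1 mm.

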